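# Clamp the sheet frame of a thermoforming machine with its wing screw

## Robot

A 6-joint arm with a two-finger parallel gripper is mounted at the origin on the work surface. World frame = base frame: x ahead of the robot, y to its left, z up, the work surface at z = 0. Lengths are in m, angles in rad, forces in N, time in s.
With the tool pointing down it reaches from about 0.35 to 0.85 m from the base axis. Payload 8.1 kg.
Tool frame: the origin (TCP) lies between the finger pads; the fingertips stand 11 mm ahead of it and the grasp point (between the pads) lies 8 mm behind it (robot.tips_ahead is the distance from the TCP to the fingertips, in m); z points along the fingers, y is the line along which they close (so a half turn about z gives the same grasp; the last joint's range is limited). The gripper opens to 93 mm and grips with 3 to 60 N. Pads are 15 mm wide; open, the fingers measure 128 mm over their backs; the gripper's body (75 mm by 188 mm) begins 65 mm behind the grasp point.
Start: joints at [-1.287, 0.13, 1.488, -0, 1.523, -0.085], TCP at [0.216, -0.56, 0.23] pointing down, gripper open.
Joint ranges: [-2.96, 2.96], [-0.89, 2.26], [0.02, 2.5], [-1.34, 4.48], [0, 2.73], [-2.66, 2.66]. Speed limits (rad/s): [2.39, 2.39, 2.79, 3.14, 3.14, 3.14].

## Interface

Orientations are given as a rotation vector (axis times angle).
In Python, from plant import robot gives the robot as it stands. The module is installed in compiled form; this text tells all that it offers.
- The arm moves only by the tool move_arm, never from a script. Its argument "deltas" is one flat list of numbers, 7 for each row, row after row: the shift along the tool's x, y, z in m, then the turn, a rotation vector about the tool's x, y, z in rad, then the opening, from 0 (shut) to 1 (fully open). A call has 1 to 12 rows; each row is the pose to reach, as a shift and turn from the pose commanded when the call began, along the tool's axes at that moment; what a row does not reach only later rows make up. A row lasts 1/8 s, in which the tool goes at most 62.5 mm and 10.7 degrees, less where a joint would pass 70% of its speed; a pose out of reach is approached as far as the arm can. A call with a gripper value outside its range is refused whole. The fingers move at their own pace and stop on an object; "squeeze" is the grip in N (left out, the last holds). Time passes only in rows, so rows that repeat a pose let the fingers close. It gives the time, the measured TCP pose, the force, the opening and the grip force at its end, in the units of the state.
- robot.read_state(): the state, without advancing time (a new reading comes with each control period).
- robot.read_camera(name): name is "side" or "top" or "wrist"; returns (picture, depth): 400x640x3 uint8, red, green, blue; 400x640 float32, m along the optical axis (not along the pixel's ray), 0 where there is no reading.
- robot.camera_model(name): a dict with "K" (3x3 intrinsics, pixels), "R" (3x3) and "t" (3): a world point X has camera coordinates R X + t; the wrist camera has in their place "tool_from_camera" (4x4, takes a point from camera to tool coordinates, whose origin is the TCP and whose axes are the flange's). Camera axes: x right, y down, z forward; pixel columns grow to the right and rows downward; lengths in m; the calibration is good to about 2 mm. A picture is of the moment at which its call begins: read the wrist's pose just before it. camera_model takes no time and is no camera call.
- robot.close_job(): hands the job in; it is judged then, once.
Trained networks look in the newest picture that a camera, given by its name, has taken for a name from the list of things; names that differ only in an ending like _2 or _b are one class to them, and where a whole thing is asked for, a point or a joint stands for the part that bears it (a point fixed in the world has none). Each returns a list of dicts, best first, with "confidence" (0 to 1); they miss things now and then, are a little off and sometimes report something else, mostly with a low value. They report only what shows in the picture. A call takes as long as a camera call.
- robot.recognise(camera, label): "uv" ([column, row] in pixels, amid what is visible of it).
The state is a dict: "t": time; "q": joint angles; "dq": joint speeds; "joint_torque": joint torques, N m; "tool_pos": TCP position; "orientation": TCP orientation; "force": force on the tool from outside, world axes, zero at the start; "wrist_torque": the same for the moment, N m; "opening": finger opening in m; "gripper_force": force on a finger pad.
Only numpy, scipy, OpenCV 4.12 (cv2) and the standard library are available. Lean on these libraries where they do the work, as an engineer would, in place of code of your own. Each camera call takes 0.05 s, during which the arm holds its last target. There are 200 camera calls.

## Task

Swing the clamp frame of the thermoforming machine down shut over the clear sheet and fasten it with its captive wing screw. Start the thread as a careful technician does: press the screw down lightly and keep it pressed while turning it backward (anticlockwise from above) until you feel the thread start drop, then drive it forward (clockwise) until it is fully home, neither forcing nor overtightening it. Let go and leave everything else on the bench where it is.

Things in the scene. Friction and masses are not known exactly. Their poses are not given: they have to be found in the camera images.
- machine: White thermoforming machine fixed to the bench: housing 320 x 250 mm, deck 85 mm high, round aluminium forming chamber in the middle, heater on a column at the rear left, swung aside. Origin under the chamber's centre on the bench, x from the screw's side (front) to the hinge side, y to the left, z up.
- frame_hinge (a point): Middle of the clamp frame's hinge axis, 98 mm behind the chamber's centre and 134 mm above the bench; the axis lies along the machine's y. At this point's frame x points away from the screw and z up when the frame is shut; it turns with the frame.
- frame (a joint): Opening angle (rad) of the aluminium clamp ring, 166 mm across and 8 mm thick: 0 shut and level, growing as its front rises; stop at 1.2. A stiff friction hinge holds it where it is left; pushing the tab down takes about 1 to 4 N.
- frame_tab (a point): Middle of the top face of the thumb tab at the front end of the ring's lug, 30 mm wide, 248 mm from the hinge axis and 45 mm in front of the screw's axis; 142 mm above the bench when the frame is shut. Push here from above to shut the frame.
- wing (a point): Centre of the screw's black wing grip, a bar 56 long, 15 wide, 22 mm high, on the screw's axis (105 mm in front of the chamber's centre). Its frame's x runs along the bar, z up the axis; it turns with the screw. It stands 28 mm above the lug's top with the screw home, 41 mm with it raised. 10 to 40 N of grip holds it.
- travel (a joint): How far (m) the screw is pushed down in the lug: 0 raised, where a spring of 2 N rising to 6 N lifts it while no thread holds, 0.013 home (its shoulder, faced with a thin rubber washer, bears on the lug). Frame shut, the thread ends meet at 0.003 to 0.006; the drop is about 5 mm. Once threaded it stays where left.
- turn (a joint): Turn of the screw (rad), 0 at the start, positive clockwise from above (forward), negative backward. Coarse two-start thread, 12 mm down per turn forward (1.9 mm per rad), 1 to 2 mm axial play. Where the threads' ends part is hidden: anywhere from 0.4 to 1.9 rad backward. Turned further back, the screw climbs again; so stop at the drop. Drop to home: about 3.5 rad.
- screw: The captive wing screw: steel shoulder 36 mm across at its origin (on the axis, underside), wing grip above, 24 mm thread below, which enters the steel boss under the lug. The thread is spoilt if over 20 N bears on it on the way down (6 to 8 N of pressing is plenty) or over 60 N when tightened, about 1 rad past the first touch of the shoulder on the lug.
- cast_a: Stone dental cast with teeth on a blue-grey base, 56 x 62 x 31 mm, beside the machine; origin under its centre. Leave alone.
- cast_b: Stone dental cast with teeth, 56 x 62 x 31 mm, on the bench; origin under its centre. Leave alone.
- jar: Round jar, 48 mm across, 58 mm high, near the machine; origin under its centre. Leave alone.
- wax_knife: Wax spatula, 160 mm long, lying beside the machine; origin at its middle. Leave alone.
- bowl: Rubber mixing bowl, 124 mm across, 70 mm high; origin under its centre. Leave alone.
- blanks: Stack of round blank sheets, 125 mm across, 24 mm high; origin under its centre. Leave alone.
- brush: Brush, 170 mm long, lying on the bench; origin at its middle. Leave alone.

How it is judged:
By the outcome, as a careful person would: the job done as asked, in the order asked, and still so for the second after the job is handed in, with the robot touching nothing.
It also fails if it takes over 72 s, if anything falls off the work surface, if the arm or the gripper's body presses on something with over 40 N, if the wrist force passes 120 N, or if a joint passes its speed limit or range.

## Working session

There is one attempt and no reset: what is moved stays moved. The work goes in short steps, Python scripts to look and compute and a tool call to move; the robot and the scene stay as the last step left them, time stands still between calls to the robot, and variables do not carry over. Pictures are saved under pics/ and viewed, at most 10 in all, crops included, and the job is handed in when it is done.

Besides the shell and the picture viewer there is one more tool, called in YAML: its name, and indented under it one key for each argument. move_arm: Moves the arm, as the interface text tells. Its arguments: {"type":"object","properties":{"deltas":{"type":"array","items":{"type":"number"}},"squeeze":{"type":"number"}},"required":["deltas"]}

```bash
mkdir -p pics; cat > h.py <<'E'
from plant import robot
import numpy as np, cv2
from scipy.spatial.transform import Rotation as Ro
def cam2world(name,uv,d,st=None):
    m=robot.camera_model(name);K=m["K"]
    p=np.array([(uv[0]-K[0][2])*d/K[0][0],(uv[1]-K[1][2])*d/K[1][1],d])
    if name=="wrist":
        T=np.array(m["tool_from_camera"]);p=T[:3,:3]@p+T[:3,3]
        return Ro.from_rotvec(st["orientation"]).as_matrix()@p+st["tool_pos"]
    return np.array(m["R"]).T@(p-np.array(m["t"]))
def cloud(name,dep,st=None):
    v,u=np.mgrid[0:400:1,0:640:1];m=robot.camera_model(name);K=np.array(m["K"])
    p=np.stack([(u-K[0,2])*dep/K[0,0],(v-K[1,2])*dep/K[1,1],dep],-1)
    if name=="wrist":
        T=np.array(m["tool_from_camera"]);p=p@T[:3,:3].T+T[:3,3]
        return p@Ro.from_rotvec(st["orientation"]).as_matrix().T+st["tool_pos"]
    return (p-np.array(m["t"]))@np.array(m["R"])
E
python3 - <<'E'
from h import *
print(robot.read_state())
for n in("side","top"):
    im,d=robot.read_camera(n);cv2.imwrite(f"pics/{n}0.png",im[...,::-1]);np.save(f"{n}0.npy",d)
    C=cloud(n,d)
    for l in("machine","frame","frame_tab","wing","screw","frame_hinge"):
        for r in robot.recognise(n,l)[:2]:
            u,v=map(int,np.round(r["uv"]));print(n,l,r["uv"],round(r["confidence"],2),d[v,u],C[v,u].round(3))
E
```

```text
{'t': 0.0, 'q': array([-1.28741390e+00,  1.31158893e-01,  1.48928598e+00,  2.82609188e-05,
        1.52298891e+00, -8.54044472e-02]), 'dq': array([ 0.00052616,  0.00174164, -0.00056781, -0.00027808, -0.00025067,
       -0.00114904]), 'joint_torque': array([-3.27478392e-04, -5.59833348e+01, -4.91770720e+01,  7.66608864e-02,
        3.54660605e-02, -1.39716312e-04]), 'tool_pos': array([ 0.21616411, -0.55911817,  0.2285851 ]), 'orientation': array([-3.08653184e+00, -5.75673354e-01,  2.41549730e-04]), 'force': array([-0.41988939, -0.66162986,  0.21905451]), 'wrist_torque': array([ 0.001552  , -0.00993598, -0.02361337]), 'gripper_force': 0.0, 'opening': 0.09305093656113872}
side machine [341.4, 205.5] 0.87 1.0721784 [ 0.647 -0.051  0.134]
side frame [325.3, 166.9] 0.81 1.4328363 [0.65  0.312 0.003]
side frame_tab [324.1, 169.8] 0.85 1.0526861 [ 0.608 -0.002  0.217]
side wing [317.7, 150.2] 0.78 0.0 [ 0.506 -0.854  0.832]
side screw [314.3, 153.7] 0.86 1.0154748 [ 0.583 -0.004  0.269]
side screw [403.0, 258.5] 0.69 1.0539107 [ 0.791 -0.168  0.044]
side frame_hinge [323.6, 168.1] 0.56 1.0602562 [0.609 0.007 0.216]
top machine [310.9, 165.4] 0.8 1.4631989 [0.686 0.05  0.131]
top frame [324.2, 175.8] 0.97 1.3080115 [0.616 0.006 0.275]
top frame_tab [324.4, 175.8] 0.63 1.3080115 [0.616 0.006 0.275]
top wing [324.0, 186.1] 0.64 1.2886528 [0.585 0.005 0.289]
top screw [324.4, 185.7] 0.58 1.2886528 [0.585 0.005 0.289]
top screw [323.5, 186.0] 0.4 1.2886528 [0.585 0.005 0.289]
top frame_hinge [324.5, 179.2] 0.9 1.3072884 [0.608 0.006 0.275]
```

View pics/side0.png

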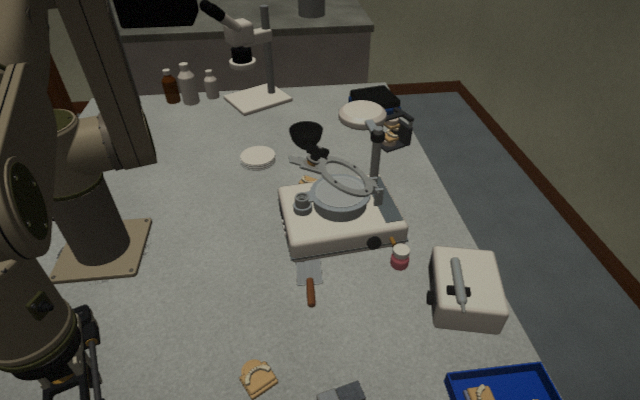

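View pics/top0.png

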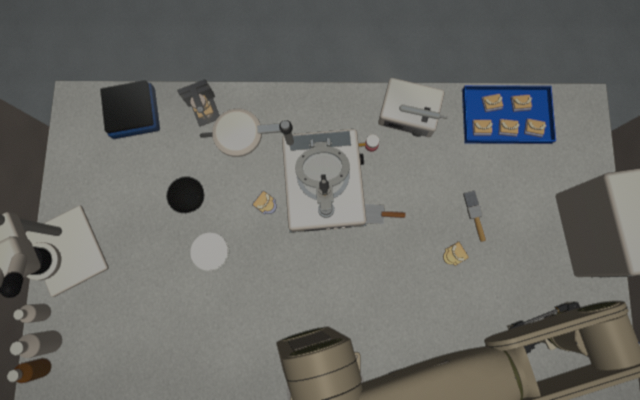

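Both views show the machine at centre, front toward the robot. The frame is raised, with the black wing at top-view (324,186) and side-view (307,138). I'll fit the deck for the machine's pose and then find the frame angle.

```bash
python3 - <<'E'
from h import *
d=np.load("top0.npy");C=cloud("top",d)
m=(abs(C[...,2]-.085)<.008);m[:,:270]=0;m[:,375:]=0;m[:120]=0;m[240:]=0
P=C[m];print(len(P),np.median(P[:,2]))
print(cv2.minAreaRect(P[:,:2].astype(np.float32)))
r=[C[...,2][v,318:332:2].round(3).tolist() for v in range(150,226,4)]
for v,x in zip(range(150,226,4),r):print(v,C[v,325,:2].round(3),x)
for n,(a,b,c,e) in {"side":(270,420,110,270),"top":(270,380,120,240)}.items():
    im=cv2.imread(f"pics/{n}0.png")[c:e,a:b];cv2.imwrite(f"pics/{n}c.png",cv2.resize(im,None,fx=5,fy=5,interpolation=2) if n=="side" else cv2.resize(im,None,fx=5,fy=5,interpolation=2)[:600])
E
```

```text
4327 0.08500823729832754
((0.655470609664917, 0.012599587440490723), (0.3208194375038147, 0.24804896116256714), 5.594000816345215)
150 [0.727 0.006] [0.155, 0.161, 0.164, 0.154, 0.157, 0.157, 0.155]
154 [0.721 0.006] [0.125, 0.13, 0.134, 0.133, 0.134, 0.138, 0.135]
158 [0.708 0.006] [0.128, 0.134, 0.137, 0.133, 0.13, 0.132, 0.132]
162 [0.695 0.006] [0.139, 0.134, 0.136, 0.138, 0.134, 0.135, 0.126]
166 [0.683 0.006] [0.139, 0.13, 0.134, 0.124, 0.139, 0.141, 0.133]
170 [0.67  0.005] [0.132, 0.132, 0.13, 0.134, 0.132, 0.133, 0.139]
174 [0.624 0.003] [0.127, 0.135, 0.27, 0.269, 0.135, 0.136, 0.132]
178 [0.61  0.003] [0.134, 0.135, 0.277, 0.278, 0.133, 0.137, 0.135]
182 [0.598 0.003] [0.214, 0.265, 0.281, 0.281, 0.281, 0.271, 0.218]
186 [0.585 0.002] [0.219, 0.276, 0.286, 0.289, 0.29, 0.269, 0.224]
190 [0.574 0.002] [0.251, 0.248, 0.281, 0.286, 0.284, 0.252, 0.246]
194 [0.569 0.003] [0.24, 0.234, 0.252, 0.256, 0.258, 0.239, 0.237]
198 [0.56  0.003] [0.246, 0.245, 0.239, 0.242, 0.241, 0.243, 0.24]
202 [0.546 0.003] [0.24, 0.248, 0.246, 0.25, 0.247, 0.251, 0.249]
206 [0.535 0.002] [0.105, 0.135, 0.26, 0.256, 0.254, 0.26, 0.256]
210 [0.544 0.004] [0.103, 0.132, 0.126, 0.127, 0.132, 0.12, 0.124]
214 [0.532 0.004] [0.088, 0.103, 0.106, 0.114, 0.12, 0.106, 0.108]
218 [0.524 0.004] [0.088, 0.083, 0.086, 0.081, 0.087, 0.082, 0.083]
222 [0.512 0.004] [0.083, 0.083, 0.085, 0.09, 0.087, 0.077, 0.078]
```

View pics/topc.png

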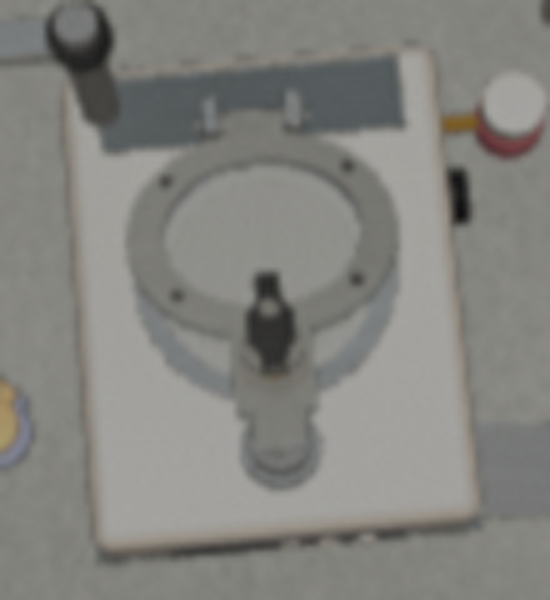

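The crop shows the lug pointing down to the tab at about full-image (326,207), with the wing bar along the machine's x. The machine's yaw is about +5.6°. Next I'll fit the frame's plane.

```bash
python3 - <<'E'
from h import *
from scipy.optimize import least_squares
d=np.load("top0.npy");C=cloud("top",d)
yaw=np.radians(5.594);ex=np.array([np.cos(yaw),np.sin(yaw)]);ey=np.array([-ex[1],ex[0]])
c0=np.array([.6555,.0126])
S=C[140:214,288:362].reshape(-1,3);x=(S[:,:2]-c0)@ex;y=(S[:,:2]-c0)@ey;z=S[:,2]
m=(abs(y)<.09)&(z>.145)&(z<.27)&(x>-.16)&(x<.1)
x,y,z=x[m],y[m],z[m]
f=lambda p:z-(p[0]+p[1]*x+p[2]*y)
r=least_squares(f,[.2,-.5,0],loss="cauchy",f_scale=.002);p=r.x
th=np.arctan(-p[1]);print("plane",p,"theta",th,(abs(f(p))<.005).mean(),len(x))
xh=(p[0]-.134-.008/np.cos(th))/-p[1]   # hinge x' : top plane 8mm above axis along normal
print("hinge x'",xh,"chamber x'",xh-.098)
i=abs(f(p))<.006
s=(xh-x)*np.cos(th)+(z-.134)*np.sin(th)
print("max dist",np.percentile(s[i],[0,1,50,99,99.8,100]),"lug y",np.median(y[i&(s>.21)]),np.percentile(y[i&(s<.18)],[1,99]),np.percentile(y[i&(s>.235)],[2,98]))
k=lambda xx,yy:c0+xx*ex+yy*ey
yl=np.median(y[i&(s>.21)])
print("tab now",k(xh-.248*np.cos(th)-.008*np.sin(th),yl),.134+.248*np.sin(th)+.008*np.cos(th))
print("tab shut",k(xh-.248,yl),"wing shut",k(xh-.203,yl),"chamber",k(xh-.098,0))
# chamber check: clear of ring, wing direction
W=C[175:197,312:336].reshape(-1,3);W=W[W[:,2]>.262]
print("wing pts",W.mean(0),((W[:,:2]-c0)@ey).mean(),len(W))
E
```

```text
plane [ 0.19353821 -0.50563041 -0.00109149] theta 0.46814178165754367 0.8802588996763754 1236
hinge x' 0.10002108572771284 chamber x' 0.0020210857277128402
max dist [0.00554884 0.01141076 0.12583989 0.26072255 0.26260637 0.2640825 ] lug y -0.00039748665828703465 [-0.07964539  0.07908121] [-0.01357127  0.0139584 ]
tab now [5.31227592e-01 2.87338927e-05] 0.25304400289935497
tab shut [ 0.50826457 -0.00222038] wing shut [0.55305026 0.00216616] chamber [0.65751146 0.01279701]
wing pts [0.59280703 0.00704864 0.27808434] 0.0005863010760119444 132
```

```bash
cat >> h.py <<'E'
YAW=np.radians(5.594)
def go(pos,yaw):
    s=robot.read_state();R=Ro.from_rotvec(s["orientation"]).as_matrix()
    G=np.array([[np.cos(yaw),np.sin(yaw),0],[np.sin(yaw),-np.cos(yaw),0],[0,0,-1]])
    print("shift",(R.T@(np.array(pos)-s["tool_pos"])).round(4),"turn",Ro.from_matrix(R.T@G).as_rotvec().round(4),"q",s["q"].round(3),"t",s["t"],"F",s["force"].round(2))
E
python3 -c "
from h import *
go([.531,0,.33],YAW); go([.531,0,.275],YAW)"
```

```text
shift [ 0.4953 -0.4086 -0.1004] turn [0.     0.     0.2711] q [-1.287  0.13   1.488 -0.     1.523 -0.085] t 0.7 F [ 1.06 -0.42  0.68]
shift [ 0.4953 -0.4086 -0.0454] turn [0.     0.     0.2711] q [-1.287  0.13   1.488 -0.     1.523 -0.085] t 0.7 F [ 1.06 -0.42  0.68]
```

move_arm:
  deltas: [0.03, -0.02, -0.05, 0, 0, 0, 0, 0.075, -0.06, -0.1, 0, 0, 0.05, 0, 0.12, -0.1, -0.1, 0, 0, 0.1, 0, 0.165, -0.14, -0.1, 0, 0, 0.15, 0, 0.21, -0.175, -0.1, 0, 0, 0.2, 0, 0.255, -0.21, -0.1, 0, 0, 0.25, 0, 0.3, -0.25, -0.1, 0, 0, 0.271, 0, 0.345, -0.285, -0.1, 0, 0, 0.271, 0, 0.39, -0.325, -0.1, 0, 0, 0.271, 0, 0.43, -0.36, -0.1, 0, 0, 0.271, 0, 0.465, -0.385, -0.1, 0, 0, 0.271, 0, 0.495, -0.409, -0.1, 0, 0, 0.271, 0]

```text
t: 2.2
tool_pos: [0.5312, 0.002, 0.3297]
orientation: [3.138, 0.155, 0.001]
force: [0.7, -0.3, 0.1]
opening: 0.0007
gripper_force: 0.0
```

```bash
python3 -c "
from h import *
go([.531,0,.33],YAW); go([.531,0,.272],YAW)"
```

```text
shift [-0.0004  0.002  -0.0003] turn [ 0.0001 -0.0003  0.0011] q [-0.093 -0.076  1.518 -0.     1.699  1.379] t 2.2 F [ 0.73 -0.29  0.12]
shift [-0.0005  0.002   0.0577] turn [ 0.0001 -0.0003  0.0011] q [-0.093 -0.076  1.518 -0.     1.699  1.379] t 2.2 F [ 0.73 -0.29  0.12]
```

move_arm:
  deltas: [0, 0.001, 0.03, 0, 0, 0, 0, 0, 0.002, 0.055, 0, 0, 0, 0, 0, 0.002, 0.066, 0, 0, 0, 0, -0.003, 0.002, 0.074, 0, 0, 0, 0, -0.007, 0.002, 0.081, 0, 0, 0, 0, -0.011, 0.002, 0.092, 0, 0, 0, 0, -0.0145, 0.002, 0.104, 0, 0, 0, 0, -0.017, 0.002, 0.116, 0, 0, 0, 0, -0.02, 0.002, 0.128, 0, 0, 0, 0, -0.0215, 0.002, 0.14, 0, 0, 0, 0, -0.0225, 0.002, 0.152, 0, 0, 0, 0, -0.023, 0.002, 0.164, 0, 0, 0, 0]

```text
t: 3.7
tool_pos: [0.5078, -0.0039, 0.1647]
orientation: [-3.138, -0.154, 0.0]
force: [-0.8, 0.2, -0.5]
opening: 0.0008
gripper_force: 0.1
```

move_arm:
  deltas: [0, 0, 0.004, 0, 0, 0, 0, 0, 0, 0.008, 0, 0, 0, 0, 0, 0, 0.011, 0, 0, 0, 0, 0, 0, 0.013, 0, 0, 0, 0]

```text
t: 4.2
tool_pos: [0.5082, -0.004, 0.1532]
orientation: [3.138, 0.154, 0.001]
force: [-6.7, 0.5, 14.2]
opening: 0.0004
gripper_force: 7.5
```

The frame is down on its stop: tip at 0.142 m, with the force rising. I'll lift off and verify.

move_arm:
  deltas: [0, 0, -0.01, 0, 0, 0, 0, 0, 0, -0.05, 0, 0, 0, 0.4, 0, 0, -0.1, 0, 0, 0, 1, 0, 0, -0.14, 0, 0, 0, 1, 0, 0, -0.14, 0, 0, 0, 1]

```text
t: 4.82
tool_pos: [0.51, -0.0042, 0.2979]
orientation: [3.137, 0.154, 0.013]
force: [-0.5, -0.4, -1.5]
opening: 0.0358
gripper_force: 0.0
```

```bash
python3 - <<'E'
from h import *
s=robot.read_state();im,d=robot.read_camera("wrist");cv2.imwrite("pics/w1.png",im[...,::-1]);C=cloud("wrist",d,s);np.save("w1.npy",C)
for l in("wing","frame_tab"):
  for r in robot.recognise("wrist",l)[:2]:
    u,v=map(int,np.round(r["uv"]));print(l,r,C[v,u].round(3))
W=C[(C[...,2]>.185)&(C[...,2]<.2)&(abs(C[...,0]-.553)<.045)&(abs(C[...,1]-.002)<.045)]
print(len(W),np.median(W[:,2]) if len(W) else 0)
if len(W)>20:print(cv2.minAreaRect(W[:,:2].astype(np.float32)),W.mean(0))
s=robot.read_state();print(s["tool_pos"],s["force"],s["t"])
im,d=robot.read_camera("top");C=cloud("top",d)
W=C[(C[...,2]>.18)&(C[...,2]<.205)&(abs(C[...,0]-.553)<.045)&(abs(C[...,1]-.002)<.045)]
print(len(W))
if len(W)>20:print(cv2.minAreaRect(W[:,:2].astype(np.float32)),W.mean(0))
E
```

```text
wing {'uv': [310.9, 142.3], 'confidence': 0.78} [0.555 0.003 0.196]
frame_tab {'uv': [312.5, 90.0], 'confidence': 0.56} [0.592 0.007 0.141]
1737 0.1937370614505194
((0.5512847304344177, 0.0025247763842344284), (0.05498556047677994, 0.027091296389698982), 5.357190132141113) [0.55222101 0.00261707 0.19281243]
[ 0.50759835 -0.00391683  0.29199001] [-1.74046715  0.34826563 -0.65870573] 4.975
0
```

View pics/w1.png

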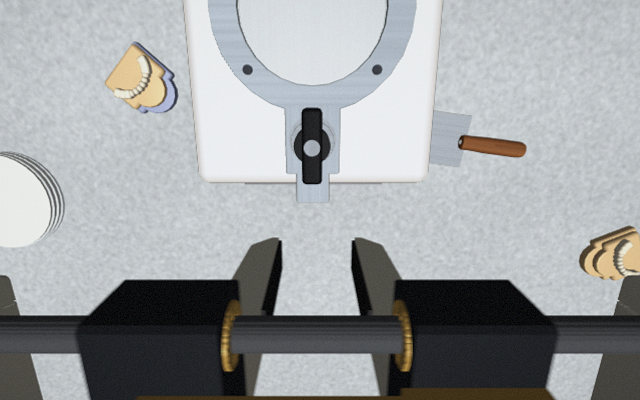

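The wrist picture shows the frame shut and the wing at (312,146), its bar along the machine's x. The bar's top is at 0.194 m, which matches the raised screw. Next is the move to the wing.

```bash
python3 -c "
from h import *
go([.553,.0025,.23],YAW); go([.553,.0025,.18],YAW)"
```

```text
shift [ 0.0462 -0.0019  0.0612] turn [-0.0004  0.002   0.0002] q [-0.109 -0.138  1.644  0.     1.637  1.364] t 5.025 F [0.15 0.3  0.75]
shift [ 0.0463 -0.0018  0.1112] turn [-0.0004  0.002   0.0002] q [-0.109 -0.138  1.644  0.     1.637  1.364] t 5.025 F [0.15 0.3  0.75]
```

move_arm:
  deltas: [0.023, -0.001, 0.03, 0, 0.002, 0, 0.6, 0.046, -0.002, 0.055, 0, 0.002, 0, 0.6, 0.046, -0.002, 0.061, 0, 0.002, 0, 0.6, 0.046, -0.002, 0.08, 0, 0.002, 0, 0.6, 0.046, -0.002, 0.1, 0, 0.002, 0, 0.6, 0.046, -0.002, 0.111, 0, 0.002, 0, 0.6, 0.046, -0.002, 0.111, 0, 0.002, 0, 0.6]

```text
t: 5.9
tool_pos: [0.5526, 0.0026, 0.1805]
orientation: [-3.137, -0.153, -0.0]
force: [-0.1, -0.5, -0.1]
opening: 0.0551
gripper_force: 0.0
```

```bash
python3 -c "
from h import *
go([.553,.0025,.18],YAW);s=robot.read_state();print(s['opening'],s['wrist_torque'],s['force'])"
```

```text
shift [0.0004 0.0001 0.0005] turn [-0.0004 -0.0001  0.    ] q [-0.088  0.031  1.684  0.     1.427  1.385] t 5.9 F [-0.08 -0.46 -0.14]
0.05513701884545687 [ 0.01784352  0.03972741 -0.04227834] [-0.08064907 -0.46369187 -0.1385707 ]
```

Now grip at 25 N.

move_arm:
  deltas: [0, 0, 0, 0, 0, 0, 0.2, 0, 0, 0, 0, 0, 0, 0, 0, 0, 0, 0, 0, 0, 0, 0, 0, 0, 0, 0, 0, 0, 0, 0, 0, 0, 0, 0, 0, 0, 0, 0, 0, 0, 0, 0]
  squeeze: 25

```text
t: 6.65
tool_pos: [0.5536, 0.0032, 0.1819]
orientation: [-3.137, -0.154, -0.004]
force: [0.2, 5.4, 2.5]
opening: 0.0194
gripper_force: 25.0
```

move_arm:
  deltas: [0, 0, 0.001, 0, 0, 0, 0, 0, 0, 0.002, 0, 0, 0, 0, 0, 0, 0.002, 0, 0, 0, 0]

```text
t: 7.02
tool_pos: [0.5536, 0.0032, 0.1798]
orientation: [-3.137, -0.154, -0.004]
force: [-0.7, 4.3, 2.0]
opening: 0.0191
gripper_force: 25.0
```

move_arm:
  deltas: [0, -0.0005, 0.0005, 0, 0, 0, 0, 0, -0.0005, 0.001, 0, 0, 0, 0, 0, -0.0005, 0.001, 0, 0, 0, 0]

```text
t: 7.4
tool_pos: [0.5536, 0.0032, 0.1788]
orientation: [-3.137, -0.154, -0.004]
force: [0.2, 3.5, 2.9]
opening: 0.0195
gripper_force: 25.0
```

move_arm:
  deltas: [0, 0, 0.0005, 0, 0, 0, 0, 0, 0, 0.001, 0, 0, 0, 0, 0, 0, 0.001, 0, 0, 0, 0]

```text
t: 7.78
tool_pos: [0.5536, 0.0032, 0.1779]
orientation: [-3.138, -0.154, -0.004]
force: [-0.3, 4.7, 4.0]
opening: 0.0198
gripper_force: 25.0
```

move_arm:
  deltas: [0, 0, 0.0005, 0, 0, 0, 0, 0, 0, 0.001, 0, 0, 0, 0, 0, 0, 0.001, 0, 0, 0, 0]

```text
t: 8.15
tool_pos: [0.5537, 0.0032, 0.1776]
orientation: [-3.138, -0.154, -0.005]
force: [-2.1, 5.6, 8.6]
opening: 0.0193
gripper_force: 25.0
```

move_arm:
  deltas: [0, 0, 0.0005, 0, 0, 0, 0, 0, 0, 0.001, 0, 0, 0, 0, 0, 0, 0.001, 0, 0, 0, 0]

```text
t: 8.52
tool_pos: [0.5538, 0.0032, 0.1773]
orientation: [-3.138, -0.154, -0.005]
force: [-4.8, 5.2, 12.9]
opening: 0.0192
gripper_force: 25.0
```

The thread ends touch, at about 9 N beyond the spring. I'll ease off a little and turn backward.

move_arm:
  deltas: [0, 0, -0.0006, 0, 0, 0, 0, 0, 0, -0.0006, 0, 0, -0.08, 0, 0, 0, -0.0006, 0, 0, -0.16, 0, 0, 0, -0.0006, 0, 0, -0.2, 0]

```text
t: 9.02
tool_pos: [0.5537, 0.0036, 0.1777]
orientation: [-3.106, -0.469, -0.005]
force: [-5.2, 7.9, 13.0]
opening: 0.0193
gripper_force: 25.0
```

move_arm:
  deltas: [0, -0.0008, -0.0006, 0, 0, -0.05, 0, 0, -0.0008, -0.0009, 0, 0, -0.13, 0, 0, -0.0008, -0.001, 0, 0, -0.2, 0]

```text
t: 9.4
tool_pos: [0.5534, 0.0042, 0.1782]
orientation: [-3.044, -0.778, -0.004]
force: [-3.0, 6.2, 10.1]
opening: 0.0192
gripper_force: 25.0
```

move_arm:
  deltas: [0, 0, -0.0002, 0, 0, -0.07, 0, 0, 0, -0.0003, 0, 0, -0.14, 0, 0, 0, -0.0004, 0, 0, -0.2, 0]

```text
t: 9.78
tool_pos: [0.5531, 0.0045, 0.1783]
orientation: [-2.95, -1.077, -0.004]
force: [-3.0, 8.6, 9.0]
opening: 0.0195
gripper_force: 25.0
```

move_arm:
  deltas: [0, 0, -0.0001, 0, 0, -0.07, 0, 0, 0, -0.0002, 0, 0, -0.14, 0, 0, 0, -0.0004, 0, 0, -0.2, 0]

```text
t: 10.15
tool_pos: [0.5527, 0.0048, 0.1779]
orientation: [-2.827, -1.366, -0.003]
force: [-2.1, 8.7, 3.5]
opening: 0.0195
gripper_force: 25.0
```

The force fell to 3.5 N and z came down, which looks like the drop. I'll stop turning and follow it down.

move_arm:
  deltas: [0, 0, 0.0007, 0, 0, 0, 0, 0, 0, 0.0015, 0, 0, 0, 0, 0, 0, 0.0015, 0, 0, 0, 0]

```text
t: 10.52
tool_pos: [0.5527, 0.0049, 0.1762]
orientation: [-2.829, -1.363, -0.002]
force: [-2.1, 8.8, 3.0]
opening: 0.0198
gripper_force: 25.0
```

move_arm:
  deltas: [0, 0, 0.0007, 0, 0, 0, 0, 0, 0, 0.0015, 0, 0, 0, 0, 0, 0, 0.0015, 0, 0, 0, 0]

```text
t: 10.9
tool_pos: [0.5527, 0.0049, 0.1747]
orientation: [-2.829, -1.364, -0.002]
force: [-2.6, 8.5, 3.7]
opening: 0.019
gripper_force: 25.0
```

move_arm:
  deltas: [0.0004, -0.0003, 0.0006, 0, 0, 0, 0, 0.0008, -0.0006, 0.001, 0, 0, 0, 0, 0.0008, -0.0006, 0.001, 0, 0, 0, 0]

```text
t: 11.28
tool_pos: [0.5527, 0.005, 0.1738]
orientation: [-2.83, -1.364, -0.001]
force: [-2.7, 5.8, 3.6]
opening: 0.0196
gripper_force: 25.0
```

move_arm:
  deltas: [0, 0, 0.0005, 0, 0, 0, 0, 0, 0, 0.001, 0, 0, 0, 0, 0, 0, 0.001, 0, 0, 0, 0]

```text
t: 11.65
tool_pos: [0.5528, 0.005, 0.1733]
orientation: [-2.83, -1.364, -0.002]
force: [-4.4, 5.7, 7.2]
opening: 0.0196
gripper_force: 25.0
```

The screw dropped about 5 mm and seated on the thread. Driving forward, lowering 1.9 mm per rad.

move_arm:
  deltas: [0, 0, 0.0003, 0, 0, 0.15, 0, 0, 0, 0.0006, 0, 0, 0.3, 0, 0, 0, 0.0009, 0, 0, 0.45, 0, 0, 0, 0.0011, 0, 0, 0.6, 0]

```text
t: 12.15
tool_pos: [0.5535, 0.004, 0.1724]
orientation: [3.106, 0.458, 0.004]
force: [-1.3, 0.1, 5.3]
opening: 0.0192
gripper_force: 25.0
```

move_arm:
  deltas: [0, 0, 0.0003, 0, 0, 0.15, 0, 0, 0, 0.0006, 0, 0, 0.3, 0, 0, 0, 0.0009, 0, 0, 0.45, 0, 0, 0, 0.0011, 0, 0, 0.6, 0]

```text
t: 12.65
tool_pos: [0.5535, 0.0026, 0.1713]
orientation: [3.101, -0.482, 0.005]
force: [-1.7, -5.9, 4.9]
opening: 0.0193
gripper_force: 25.0
```

move_arm:
  deltas: [0, 0.0005, 0.0003, 0, 0, 0.15, 0, 0, 0.0008, 0.0006, 0, 0, 0.3, 0, 0, 0.0008, 0.0009, 0, 0, 0.45, 0, 0, 0.0008, 0.0011, 0, 0, 0.6, 0]

```text
t: 13.15
tool_pos: [0.5526, 0.0013, 0.17]
orientation: [2.82, -1.377, 0.004]
force: [-4.7, -7.7, 5.6]
opening: 0.0198
gripper_force: 25.0
```

```bash
python3 -c "
from h import *
s=robot.read_state();print(s['q'],s['wrist_torque'],s['force'],s['tool_pos'],s['orientation'])"
```

```text
[-0.08763468  0.03735077  1.69633073 -0.00413674  1.40647113  2.39217376] [-1.36184724  0.88440083  0.02091346] [-4.66563507 -7.66040367  5.62255205] [0.55263482 0.00134163 0.16996178] [ 2.82015405 -1.37682031  0.00440651]
```

The thread is engaged and tracking: 3.3 mm in 1.8 rad. The last joint nears its limit, so I'll release, turn back half a turn and regrip, centred on the axis at about (0.5512, 0.003).

move_arm:
  deltas: [0, 0, 0, 0, 0, 0, 0.6, 0, 0, 0, 0, 0, 0, 0.6, 0, 0, 0, 0, 0, 0, 0.6, 0, 0, 0, 0, 0, 0, 0.6, 0, 0, -0.015, 0, 0, 0, 0.6, 0, 0, -0.035, 0, 0, 0, 0.6, 0, 0, -0.035, 0, 0, -0.18, 0.6, 0, 0, -0.035, 0, 0, -0.36, 0.6, 0, 0, -0.035, 0, 0, -0.54, 0.6, 0, 0, -0.035, 0, 0, -0.72, 0.6, 0, 0, -0.035, 0, 0, -0.9, 0.6, 0, 0, -0.035, 0, 0, -1.08, 0.6]

```text
t: 14.65
tool_pos: [0.5537, 0.004, 0.2069]
orientation: [3.128, 0.288, 0.007]
force: [-0.1, 0.4, 0.3]
opening: 0.0557
gripper_force: 0.0
```

move_arm:
  deltas: [0, 0, 0, 0, 0, -0.18, 0.6, 0, 0, 0, 0, 0, -0.36, 0.6, 0, 0, 0, 0, 0, -0.54, 0.6, 0, 0, 0, 0, 0, -0.72, 0.6, 0, 0, 0, 0, 0, -0.9, 0.6, 0, 0, 0, 0, 0, -1.08, 0.6, 0, 0, 0, 0, 0, -1.26, 0.6, 0, 0, 0, 0, 0, -1.44, 0.6, 0, 0, 0, 0, 0, -1.62, 0.6, 0, 0, 0, 0, 0, -1.8, 0.6, 0, 0, 0, 0, 0, -1.98, 0.6, 0, 0, 0, 0, 0, -2.06, 0.6]

```text
t: 16.15
tool_pos: [0.5537, 0.004, 0.2069]
orientation: [1.364, 2.826, 0.003]
force: [-0.2, -0.2, -0.7]
opening: 0.0558
gripper_force: 0.0
```

```bash
python3 - <<'E'
from h import *
s=robot.read_state();im,d=robot.read_camera("wrist");cv2.imwrite("pics/w2.png",im[...,::-1]);C=cloud("wrist",d,s)
W=C[(C[...,2]>.170)&(C[...,2]<.19)&(np.hypot(C[...,0]-.551,C[...,1]-.003)<.035)]
print(len(W),np.median(W[:,2]) if len(W) else 0)
if len(W)>20:print(cv2.minAreaRect(W[:,:2].astype(np.float32)),W.mean(0))
print(s["q"],s["opening"],s["tool_pos"],s["orientation"])
go([.5512,.003,.168],2.233)
E
```

```text
3356 0.18373030261720036
((0.5507194995880127, 0.0033814162015914917), (0.02770836278796196, 0.05592527240514755), 36.556182861328125) [0.54919518 0.00530237 0.18194292]
[-8.56219978e-02  1.26919141e-02  1.65312462e+00  3.36776394e-04
  1.47146338e+00 -7.56922862e-01] 0.055830791363455104 [0.55369336 0.00398698 0.20688949] [1.36411635 2.82563742 0.00290098]
shift [ 0.0009 -0.0027  0.0388] turn [0.0034 0.0027 0.0117] q [-0.086  0.013  1.653  0.     1.471 -0.76 ] t 16.2 F [-0.11 -0.66  0.26]
```

View pics/w2.png

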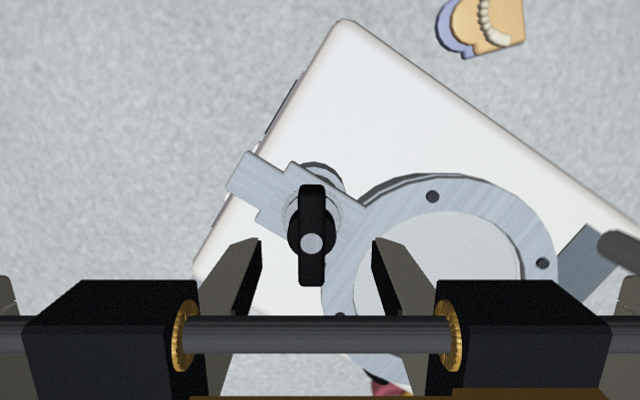

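The wing stands about 2.7 mm above home, bar upright in the picture between the fingers. I'll descend and regrip.

move_arm:
  deltas: [0.001, -0.0027, 0.01, 0.003, 0.003, 0, 0.6, 0.001, -0.0027, 0.025, 0.003, 0.003, 0, 0.6, 0.001, -0.0027, 0.037, 0.003, 0.003, 0, 0.6, 0.001, -0.0027, 0.037, 0.003, 0.003, 0, 0.3, 0.001, -0.0027, 0.037, 0.003, 0.003, 0, 0, 0.001, -0.0027, 0.037, 0.003, 0.003, 0, 0, 0.001, -0.0027, 0.037, 0.003, 0.003, 0, 0, 0.001, -0.0027, 0.037, 0.003, 0.003, 0, 0]
  squeeze: 25

```text
t: 17.2
tool_pos: [0.5508, 0.0032, 0.1683]
orientation: [-1.371, -2.825, -0.001]
force: [2.1, 0.2, -0.1]
opening: 0.0198
gripper_force: 25.0
```

```bash
python3 -c "
from h import *
s=robot.read_state();print(s['q'],s['wrist_torque'],s['force'],s['tool_pos'],s['orientation'])"
```

```text
[-8.77207996e-02  3.55817595e-02  1.70127869e+00  7.75700973e-04
  1.40570943e+00 -7.54823374e-01] [ 0.14697819 -0.42068247  0.01750353] [ 2.13903317  0.19173504 -0.05628645] [0.55077825 0.00324009 0.16827901] [-1.37136961e+00 -2.82515510e+00 -5.76118700e-04]
```

move_arm:
  deltas: [0, 0, 0.0003, 0, 0, 0.15, 0, 0, 0, 0.0006, 0, 0, 0.3, 0, 0, 0, 0.0009, 0, 0, 0.45, 0, 0, 0, 0.0012, 0, 0, 0.6, 0]

```text
t: 17.7
tool_pos: [0.5509, 0.0033, 0.1672]
orientation: [-2.151, -2.289, -0.0]
force: [2.3, 0.7, 1.6]
opening: 0.0198
gripper_force: 25.0
```

```bash
python3 -c "
from h import *
s=robot.read_state();print(s['q'],s['wrist_torque'],s['force'],s['tool_pos'],s['orientation'])"
```

```text
[-8.76451399e-02  3.64643799e-02  1.70247533e+00  7.69292534e-04
  1.40338077e+00 -1.49969486e-01] [ 0.1300538  -0.39314685  0.01102183] [2.33871968 0.71237773 1.61039063] [0.55087668 0.00327065 0.16715386] [-2.15058341e+00 -2.28867987e+00 -2.29411615e-04]
```

move_arm:
  deltas: [0, 0, 0.0003, 0, 0, 0.15, 0, 0, 0, 0.0006, 0, 0, 0.3, 0, 0, 0, 0.0008, 0, 0, 0.4, 0]

```text
t: 18.08
tool_pos: [0.5509, 0.0032, 0.1664]
orientation: [-2.562, -1.817, 0.0]
force: [1.5, 0.1, 2.0]
opening: 0.0201
gripper_force: 25.0
```

```bash
python3 -c "
from h import *
s=robot.read_state();print(s['q'][5],s['wrist_torque'],s['force'],s['tool_pos'],s['orientation'])"
```

```text
0.24911903322094256 [ 0.14449468 -0.42705788  0.07500528] [1.52217672 0.1157508  2.02220203] [0.5509079  0.00324202 0.16636659] [-2.56163759e+00 -1.81699474e+00  7.89787510e-05]
```

move_arm:
  deltas: [0, 0, 0.0002, 0, 0, 0.1, 0, 0, 0, 0.0004, 0, 0, 0.2, 0]

```text
t: 18.32
tool_pos: [0.5509, 0.0032, 0.166]
orientation: [-2.73, -1.553, 0.0]
force: [1.5, 0.4, 1.1]
opening: 0.0203
gripper_force: 25.0
```

```bash
python3 -c "
from h import *
s=robot.read_state();print(s['q'][5],s['wrist_torque'],s['force'],s['tool_pos'],s['orientation'])"
```

```text
0.44838484483706414 [ 0.10866925 -0.30826508  0.04818311] [1.50308467 0.37379808 1.0824606 ] [0.55093761 0.00324328 0.16599634] [-2.72969792e+00 -1.55317921e+00  1.36749642e-04]
```

move_arm:
  deltas: [0, 0, 0.0002, 0, 0, 0.1, 0, 0, 0, 0.0004, 0, 0, 0.2, 0]

```text
t: 18.58
tool_pos: [0.551, 0.0032, 0.1656]
orientation: [-2.871, -1.273, 0.0]
force: [2.6, 1.1, 1.5]
opening: 0.0201
gripper_force: 25.0
```

```bash
python3 -c "
from h import *
s=robot.read_state();print(s['q'][5],s['wrist_torque'],s['force'],s['tool_pos'],s['orientation'])"
```

```text
0.6483850933121496 [ 0.13300259 -0.32301     0.03205683] [2.55287046 1.12231328 1.48583939] [0.55099566 0.00321683 0.16564622] [-2.87123989e+00 -1.27291229e+00  5.39465370e-05]
```

move_arm:
  deltas: [0, 0, 0.0002, 0, 0, 0.1, 0, 0, 0, 0.0003, 0, 0, 0.15, 0]

```text
t: 18.82
tool_pos: [0.551, 0.0032, 0.1654]
orientation: [-2.958, -1.055, 0.0]
force: [1.3, 1.4, 1.8]
opening: 0.0202
gripper_force: 25.0
```

```bash
python3 -c "
from h import *
s=robot.read_state();print(s['q'][5],s['wrist_torque'],s['force'],s['tool_pos'],s['orientation'])"
```

```text
0.7974807912511223 [ 0.09215399 -0.33408682  0.07993593] [1.25609312 1.35368253 1.8241155 ] [0.55098079 0.00320245 0.16536067] [-2.95808415e+00 -1.05549458e+00  1.85270380e-04]
```

move_arm:
  deltas: [0, 0, 0.0002, 0, 0, 0.1, 0, 0, 0, 0.0003, 0, 0, 0.15, 0]

```text
t: 19.08
tool_pos: [0.551, 0.0032, 0.1651]
orientation: [-3.029, -0.831, 0.0]
force: [2.1, 1.2, 0.9]
opening: 0.0198
gripper_force: 25.0
```

```bash
python3 -c "
from h import *
s=robot.read_state();print(s['q'][5],s['wrist_torque'],s['force'],s['tool_pos'],s['orientation'])"
```

```text
0.9475076990354266 [ 0.11343698 -0.30660546  0.07337334] [2.12306637 1.15950441 0.89358574] [0.55097612 0.00320763 0.16505557] [-3.02888878e+00 -8.30910353e-01  3.37420405e-04]
```

move_arm:
  deltas: [0, 0, 0.0002, 0, 0, 0.1, 0, 0, 0, 0.0003, 0, 0, 0.15, 0]

```text
t: 19.32
tool_pos: [0.551, 0.0032, 0.165]
orientation: [-3.083, -0.602, 0.0]
force: [1.1, -0.2, 3.4]
opening: 0.0202
gripper_force: 25.0
```

```bash
python3 -c "
from h import *
s=robot.read_state();print(s['q'][5],s['wrist_torque'],s['force'],s['tool_pos'],s['orientation'])"
```

```text
1.097413945608578 [ 0.14146642 -0.13176638  0.04007021] [ 1.14978193 -0.19770819  3.40240214] [0.55098784 0.003187   0.16495139] [-3.08270506e+00 -6.01809433e-01  2.97955912e-04]
```

The shoulder seems to touch now (3.65 rad). I'll turn on without lowering and watch the torque.

move_arm:
  deltas: [0, 0, 0, 0, 0, 0.1, 0, 0, 0, 0, 0, 0, 0.2, 0]

```text
t: 19.58
tool_pos: [0.551, 0.0032, 0.1649]
orientation: [-3.128, -0.29, 0.0]
force: [2.0, 1.6, 1.7]
opening: 0.0195
gripper_force: 25.0
```

```bash
python3 -c "
from h import *
s=robot.read_state();print(s['q'][5],s['wrist_torque'],s['force'],s['tool_pos'],s['orientation'])"
```

```text
1.2982637423584102 [ 0.17862524 -0.26665529  0.14299407] [1.97277609 1.57708484 1.71429071] [0.55100764 0.003166   0.16488428] [-3.12755976e+00 -2.89689479e-01  3.32786348e-04]
```

move_arm:
  deltas: [0, 0, 0, 0, 0, 0.1, 0, 0, 0, 0, 0, 0, 0.2, 0]

```text
t: 19.82
tool_pos: [0.551, 0.0031, 0.1648]
orientation: [-3.141, 0.024, 0.001]
force: [2.0, -0.1, 0.9]
opening: 0.0199
gripper_force: 25.0
```

```bash
python3 -c "
from h import *
s=robot.read_state();print(s['q'][5],s['wrist_torque'],s['force'],s['tool_pos'],s['orientation'])"
```

```text
1.4982298747209222 [-0.03328966 -0.31988196  0.16262976] [ 2.01212958 -0.10534057  0.90400921] [0.5509883  0.00311425 0.1647635 ] [-3.14095573e+00  2.39825576e-02  5.90253285e-04]
```

The torque has risen to 0.16 N·m and the height has stopped changing, about 0.4 rad past touch. I'll nip it a touch more, release and check.

move_arm:
  deltas: [0, 0, 0, 0, 0, 0.1, 0, 0, 0, 0, 0, 0, 0.1, 0]

```text
t: 20.08
tool_pos: [0.551, 0.0031, 0.1647]
orientation: [-3.136, 0.175, 0.001]
force: [2.6, -0.3, 2.1]
opening: 0.0201
gripper_force: 25.0
```

```bash
python3 -c "
from h import *
s=robot.read_state();print(s['q'][5],s['wrist_torque'],s['force'],s['tool_pos'],s['orientation'])"
```

```text
1.5945064424243367 [ 0.09209161 -0.48983523  0.04206624] [ 2.57141131 -0.25789896  2.12029503] [0.5509908  0.00313223 0.16467944] [-3.13613035e+00  1.75107678e-01  7.23208323e-04]
```

move_arm:
  deltas: [0, 0, 0, 0, 0, 0.1, 0.6, 0, 0, 0, 0, 0, 0.1, 0.6, 0, 0, 0, 0, 0, 0.1, 0.6, 0, 0, 0, 0, 0, 0.1, 0.6, 0, 0, -0.02, 0, 0, 0.1, 0.6, 0, 0, -0.06, 0, 0, 0.1, 0.6, 0, 0, -0.1, 0, 0, 0.1, 0.6, -0.03, 0, -0.12, 0, 0, 0.1, 0.6, -0.03, 0, -0.12, 0, 0, 0.1, 0.6, -0.03, 0, -0.12, 0, 0, 0.1, 0.6]

```text
t: 21.32
tool_pos: [0.521, 0.0064, 0.2847]
orientation: [-3.124, 0.332, 0.002]
force: [-0.2, -0.5, -0.7]
opening: 0.0559
gripper_force: 0.0
```

```bash
python3 - <<'E'
from h import *
s=robot.read_state();im,d=robot.read_camera("wrist");cv2.imwrite("pics/w3.png",im[...,::-1]);C=cloud("wrist",d,s)
print(s["tool_pos"],s["orientation"],s["t"])
near=np.hypot(C[...,0]-.551,C[...,1]-.003)<.035
W=C[(C[...,2]>.170)&(C[...,2]<.19)&near]
print(len(W),np.median(W[:,2]),cv2.minAreaRect(W[:,:2].astype(np.float32)))
L=C[(abs(C[...,2]-.142)<.01)&(np.hypot(C[...,0]-.508,C[...,1]+.002)<.012)];print("tab z",np.median(L[:,2]),len(L))
E
```

```text
[0.52100278 0.00637625 0.28465202] [-3.12354932e+00  3.32181497e-01  1.88885499e-03] 21.325
1849 0.18035658350788697 ((0.5512641668319702, 0.0024545416235923767), (0.02672138810157776, 0.0560726672410965), 78.13187408447266)
tab z 0.141919675281593 506
```

View pics/w3.png

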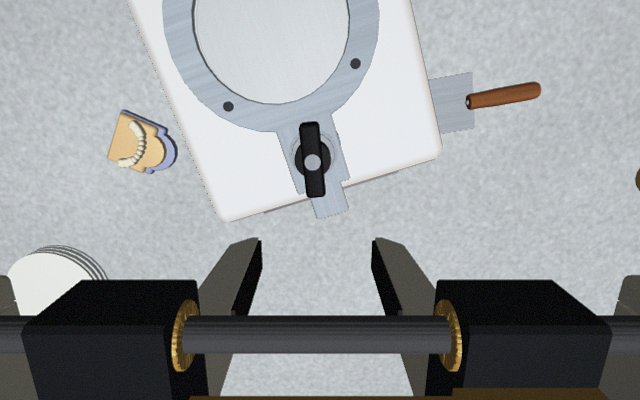

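The frame is shut (tab at 0.142 m). The wing's top is at 0.180 m, where home is 0.181 m, and nothing else has moved. The arm is clear, so I'll hand in.

```bash
python3 -c "
from plant import robot
print(robot.close_job())"
```

```text
the job is handed in; nothing more can be done
None
```

The job is handed in: the frame is shut, the screw was started backward to the drop (about 0.8 rad back) and driven home, snug at roughly 0.6–0.75 rad past first touch (including 0.1 rad I added by mistake while releasing, still under the 1 rad limit), and the arm is clear after about 21 s; the grader's verdict wasn't shown.

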